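Roll a round bar into the V-block and centre it

ROBOT

A 6-joint arm with a two-finger parallel gripper is mounted at the origin on a cart in front of the work surface, level with it; the furniture and walls round the work are solid. World frame = base frame: x ahead of the robot, y to its left, z up, the work surface at z = 0. Lengths are in m, angles in rad, forces in N, time in s.
With the tool pointing down it reaches from about 0.3 to 0.875 m from the base axis. Payload 6.4 kg.
Tool frame: the origin (TCP) lies at the very end of the fingers, on their centre line; the grasp point (between the pads) lies 19 mm behind it; z points along the fingers, y is the line along which they close (so a half turn about z gives the same grasp; the last joint's range is limited). The gripper opens to 85 mm and grips with 20 to 120 N. Pads are 22 mm wide; open, the fingers measure 114 mm over their backs; the gripper's body (76 mm by 85 mm) begins 54 mm behind the grasp point. The pads swing forward as they close: fully open they stand 13 mm farther back than shut.
Start: joints at [0.968, 0.181, 1.607, -0, 1.354, -0.206], TCP at [0.222, 0.53, 0.231] pointing down, gripper open.
Joint ranges: [-2.99, 2.99], [-0.89, 2.07], [0.3, 2.58], [-1.14, 4.28], [0, 2.63], [-3.12, 3.12]. Speed limits (rad/s): [2.57, 2.57, 3.01, 3.14, 3.14, 3.14].

INTERFACE

Orientations are given as a unit quaternion [w, x, y, z].
In Python, from bench import ctrl gives the robot as it stands.
- The arm moves only by the tool move_tool, called by a JSON object that holds its "op" and its "data". Schema: {"type":"object","properties":{"motion":{"type":"array","items":{"type":"array","items":{"type":"array","items":{"type":"number"},"minItems":7,"maxItems":7},"minItems":1,"maxItems":10},"minItems":1,"maxItems":1},"only":{"type":"string"},"quiet":{"type":"boolean"},"lines":{"type":"string"}},"required":["motion"],"additionalProperties":false}. motion is a list that holds a single list of rows (three levels of brackets), with 1 to 10 rows, each of 7 numbers: dx, dy, dz in fractions of the full range, 1 being 1 m, then a rotation vector rx, ry, rz in shares of 90 degrees (1.0 is 90 degrees), then the opening from 0.0 (shut) to 1.0 (fully open); each row is the pose to reach, as a shift and turn from the pose commanded when the call began, along the tool's axes at that moment; what a row does not reach only later rows make up. A row lasts 1/8 s, in which the tool goes at most 0.0625 m and 0.188 rad, less where a joint would pass 70% of its speed; a pose out of reach is approached as far as the arm can. The fingers move at their own pace and stop on an object; the grip force is fixed at half the most. Time passes only in rows, so rows that do not move let the fingers close. The tool returns the time, the measured TCP pose, the force, the opening and the grip force at its end. only (a regular expression) keeps the lines of the reply that match it, lines (a string "A,B") keeps lines A to B, and quiet returns only ok. Shift and turn numbers lie between -1 and 1, and a call with a number outside is refused. Input that does not fit is refused with a message, and nothing moves.
- ctrl.get_obs(): the state, without advancing time (a new reading comes with each control period).
- ctrl.camera(name): name is "side" or "top"; returns the picture (420x560x3 uint8, blue, green, red); there is no depth.
- ctrl.camera_params(name): a dict with "fovy" (degrees; the focal length in pixels is half the picture's height over the tangent of half this angle, whatever the lens; pixels are square), "cx", "cy" (the principal point, pixels), "dist" ([k1, k2, p1, p2, k3] as OpenCV has them; the pictures are not rectified), "view" (4x4, takes a point from world to camera coordinates). Camera axes: x right, y up, looking along -z (the intrinsics and any distortion apply to the point x, -y, -z); pixel columns grow to the right and rows downward; lengths in m; the calibration is good to about 2 mm. A picture is of the moment at which its call begins. camera_params takes no time and is no camera call.
- ctrl.hand_in(): hands the job in; it is judged then, once.
The state is a dict: "time_s": time; "q": joint angles; "dq": joint speeds; "joint_efforts": joint torques, N m; "eef_pos": TCP position; "eef_rot": TCP orientation; "wrist_force": force on the tool from outside, world axes, zero at the start; "torque": the same for the moment, N m; "opening": opening from 0.0 (shut) to 1.0 (fully open); "grasp_force": force on a finger pad.
Only numpy, scipy, OpenCV 4.12 (cv2) and the standard library are available. Lean on these libraries where they do the work, as an engineer would, in place of code of your own. Each camera call takes 0.05 s, during which the arm holds its last target. There are 200 camera calls.

TASK

With the fingertips against its side, roll the aluminium round bar along the bench, up the low ramp and into the groove of the steel V-block, then nudge it by its end as far as needed until it is centred along the block to within about half a centimetre, its two ends sticking out equally. Push only: do not pinch the bar, lift it or tip it on end. Leave the two stain bottles, the timer and the forceps where they are, and finish with the bar lying still in the groove.

Things in the scene. Friction and masses are not known exactly. Their poses are not given: they have to be found in the camera images.
- round_bar: loose, smooth, slippery aluminium round bar, diameter 36 mm, length 150 mm, about 0.4 kg, blue band round its middle, lying on the bench on the ramp side of the V-block. Origin at its centre, 18 mm above the bench; its own y runs along the bar, its x and z turn as it rolls. It rolls easily and coasts a little when pushed fast.
- v_block: fixed dark steel V-block, 100 mm long along its groove (own y). Origin on the bench below the groove bottom, mid-length. Along its x: ramp from the bench at x = -63 mm up to a lip 7.4 mm high at -11; down at 30 degrees to the groove bottom at x = 0, z = 1; far flank up at 30 degrees to a flat 20 mm high, x = 33 to 54. The bar starts 130 to 180 mm off at -x, up to 12 degrees askew.
- seat (a point): the centre of a bar that lies in the groove at mid-length: 21.8 mm above the bench over the groove bottom, axes as the V-block's
- stain_iodine: bystander: small brown reagent bottle with black cap, 27 mm across, 58 mm high, standing loose; origin at the centre of its underside
- stain_violet: bystander: small clear reagent bottle with violet contents and black cap, 27 mm across, 58 mm high, standing loose; origin at the centre of its underside
- timer: bystander: white digital timer 60 x 64 x 19 mm lying loose; origin at the centre of its underside
- forceps: bystander: steel forceps 140 mm long (along its y), 9 mm wide, 12 mm high, lying loose beyond the V-block; origin at the centre of its underside

How it is judged:
By the outcome, as a careful person would: the job done as asked, in the order asked, and still so for the second after the job is handed in, with the robot touching nothing.
It also fails if it takes over 51 s, if anything falls off the work surface, if the arm or the gripper's body presses on something with over 40 N, if the wrist force passes 120 N, or if a joint passes its speed limit or range.

## Working session

There is one attempt and no reset: what is moved stays moved. The work goes in short steps, Python scripts to look and compute and a tool call to move; the robot and the scene stay as the last step left them, time stands still between calls to the robot, and variables do not carry over. Pictures are saved under pics/ and viewed, at most 13 in all, crops included, and the job is handed in when it is done.

```bash
ls; mkdir -p pics; python3 - <<'E'
from bench import ctrl
import cv2
for n in ("top","side"):
    cv2.imwrite(f"pics/{n}0.png",ctrl.camera(n)); print(n,ctrl.camera_params(n))
o=ctrl.get_obs();print(o)
E
```

```text
bench.py
pics
top {'fovy': 56.86170410600595, 'cx': 280.2045392544546, 'cy': 206.85268677846216, 'dist': array([-0.08643297,  0.        ,  0.        ,  0.        ,  0.        ]), 'view': array([[-0.02023719, -0.99875895, -0.04550849, -0.15333376],
       [ 0.99143314, -0.02592185,  0.12801713, -0.54667398],
       [-0.12903792, -0.04252792,  0.9907273 , -0.83678763],
       [ 0.        ,  0.        ,  0.        ,  1.        ]])}
side {'fovy': 45.74582781985656, 'cx': 285.1737588253342, 'cy': 204.16489634481067, 'dist': array([0.04135653, 0.        , 0.        , 0.        , 0.        ]), 'view': array([[ 0.93510889, -0.35339073,  0.02619828, -0.60743288],
       [ 0.12869064,  0.40755119,  0.904069  , -0.04873991],
       [-0.33016675, -0.84203148,  0.42658282, -0.90195371],
       [ 0.        ,  0.        ,  0.        ,  1.        ]])}
{'time_s': 0.1, 'q': array([ 9.67707281e-01,  1.81468584e-01,  1.60790274e+00, -1.66112473e-05,
        1.35378336e+00, -2.06298004e-01]), 'dq': array([ 0.00029551, -0.00143097, -0.00094285,  0.00018626, -0.00032717,
       -0.00026403]), 'joint_efforts': array([-2.35976086e-04, -4.45875764e+01, -3.52235878e+01, -2.06796694e-04,
        4.12366062e-03, -2.25032358e-05]), 'eef_pos': array([0.22191885, 0.52991906, 0.23047575]), 'eef_rot': array([-3.00060744e-04,  1.97094760e-01,  9.80384132e-01, -7.21121314e-04]), 'wrist_force': array([ 0.14149967, -0.33417928,  0.0369625 ]), 'torque': array([-0.03126079, -0.03402697, -0.02038679]), 'grasp_force': 0.0, 'opening': 0.9987930273367015}
```

View pics/top0.png

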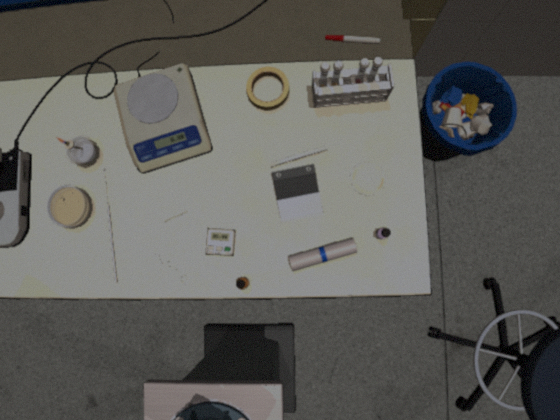

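View pics/side0.png

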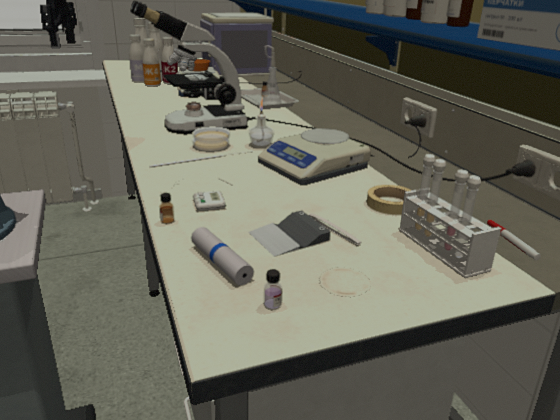

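The top view shows the bar from about (290,263) to (356,245) with its blue band at (323,254). The V-block has its ramp at (299,206) and its steel part at (296,178), and the forceps are at (300,158). The violet bottle is at (383,233), the iodine at (242,283) and the timer at (220,242). In the side view the band is at (218,252) and the block around (290,232).

```bash
python3 - <<'E'
import cv2,numpy as np
t=cv2.imread("pics/top0.png")[135:300,195:400]; s=cv2.imread("pics/side0.png")[180:310,140:380]
a=cv2.resize(t,None,fx=3.6,fy=3.6,interpolation=cv2.INTER_CUBIC); cv2.imwrite("pics/tc.png",a)
cv2.imwrite("pics/sc.png",cv2.resize(s,None,fx=3.3,fy=3.3,interpolation=cv2.INTER_CUBIC))
I=cv2.imread("pics/top0.png")
for p in [(330,225),(310,257),(323,254),(298,205),(296,180),(320,182),(300,270)]: print(p,I[p[1],p[0]],cv2.cvtColor(I,cv2.COLOR_BGR2HSV)[p[1],p[0]])
E
cat > h.py <<'E'
import numpy as np,cv2
from bench import ctrl
def K(n):
    p=ctrl.camera_params(n); f=210/np.tan(np.radians(p["fovy"]/2))
    return np.array([[f,0,p["cx"]],[0,f,p["cy"]],[0,0,1]]),p["dist"],p["view"]@np.eye(4)
def ray(n,uv):
    k,d,V=K(n); q=cv2.undistortPoints(np.array(uv,float).reshape(-1,1,2),k,d).reshape(-1,2)
    D=np.c_[q[:,0],-q[:,1],-np.ones(len(q))]@V[:3,:3]
    return -V[:3,:3].T@V[:3,3],D
def onz(n,uv,z):
    o,D=ray(n,uv); return o+D*((z-o[2])/D[:,2])[:,None]
def tri(uvt,uvs):
    A=[];b=[]
    for n,uv in (("top",uvt),("side",uvs)):
        o,D=ray(n,[uv]); d=D[0]/np.linalg.norm(D[0]); P=np.eye(3)-np.outer(d,d); A.append(P); b.append(P@o)
    x,*_=np.linalg.lstsq(np.vstack(A),np.hstack(b),rcond=None)
    return x,np.linalg.norm(np.vstack(A)@x-np.hstack(b))
def proj(n,X):
    k,d,V=K(n); c=(V[:3,:3]@np.atleast_2d(X).T).T+V[:3,3]
    c=c*[1,-1,-1]; return cv2.projectPoints(c,np.zeros(3),np.zeros(3),k,d)[0].reshape(-1,2)
E
```

```text
(330, 225) [138 142 142] [ 30   7 142]
(310, 257) [133 137 141] [ 15  14 141]
(323, 254) [138  78  44] [109 174 138]
(298, 205) [146 142 141] [114   9 146]
(296, 180) [48 48 50] [ 0 10 50]
(320, 182) [137 146 144] [ 37  16 146]
(300, 270) [118 136 136] [ 30  34 136]
```

View pics/tc.png

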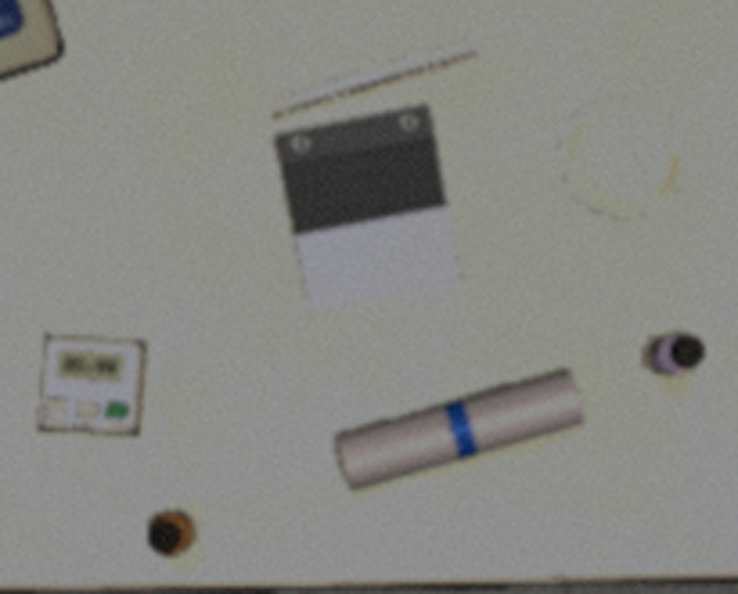

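View pics/sc.png

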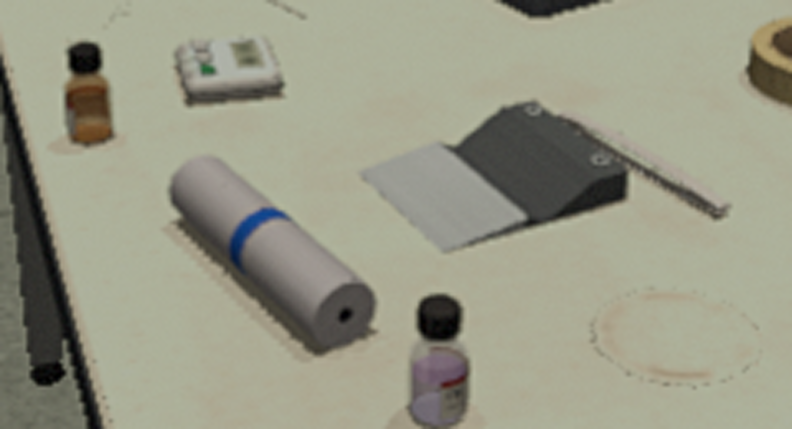

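The crops show the bar's corners in the top view at about (335,437), (353,490), (582,420) and (568,370) in crop pixels. The block's dark part has corners (276,135), (428,105), (443,205) and (296,233), and its ramp foot runs (313,310) to (459,281). In the side crop the bar's end hole is at (345,314) and the lip runs (455,143) to (527,218).

```bash
cat >> h.py <<'E'
def masks(I,n="top"):
    h=cv2.cvtColor(cv2.GaussianBlur(I,(3,3),0),cv2.COLOR_BGR2HSV)
    blue=cv2.inRange(h,(100,90,50),(125,255,255))
    dark=cv2.inRange(h,(0,0,15),(180,70,85))
    return blue,dark
def blob(m,near,rad=40):
    n,l,s,c=cv2.connectedComponentsWithStats(m); d=[(-s[i,4],i) for i in range(1,n) if np.hypot(*(c[i]-near))<rad]
    i=min(d)[1]; return c[i],(l==i).astype(np.uint8)
E
python3 - <<'E'
from h import *
np.set_printoptions(precision=4,suppress=True)
T=cv2.imread("pics/top0.png");S=cv2.imread("pics/side0.png")
bt,_=masks(T);bs,_=masks(S)
ct,_=blob(bt,(323,254),15);cs,_=blob(bs,(218,252),15);print("band",ct,cs,tri(ct,cs), onz("top",[ct],.030),onz("side",[cs],.027))
tc=lambda p:np.array(p)/3.6+[195,135]-.5*(1-1/3.6)
sc=lambda p:np.array(p)/3.3+[140,180]-.35
bc=onz("top",tc([(335,437),(353,490),(582,420),(568,370)]),.018);print("bar",bc)
e1=bc[:2].mean(0);e2=bc[2:].mean(0);print(e1,e2,(e1+e2)/2,np.linalg.norm(e1-e2),np.degrees(np.arctan2(*(e1-e2)[:2])))
print("hole side z18",onz("side",sc([(345,314)]),.018))
far=onz("top",tc([(276,135),(428,105)]),.020);lip=onz("top",tc([(296,233),(443,205)]),.0074);ft=onz("top",tc([(313,310),(459,281)]),0)
print(far,lip,ft)
for a,b in(((276,135),(535,100)),((428,105),(627,175)),((296,233),(455,143)),((443,205),(527,218)),((313,310),(360,175)),((459,281),(447,250))):print(tri(tc(a),sc(b)))
X=np.vstack([far,lip,ft])[:,:2];L=np.array([[54,50],[54,-50],[-11,50],[-11,-50],[-63,50],[-63,-50]])/1e3
mL,mX=L.mean(0),X.mean(0);U,s,Vt=np.linalg.svd((L-mL).T@(X-mX));R=(U@Vt).T;c=mX-R@mL
print("vblock",c,np.degrees(np.arctan2(R[1,0],R[0,0])),"res",X-(L@R.T+c))
for n,p in(("iod",(165,535)),("vio",(687,350))):print(n,onz("top",tc([p]),.058))
print("timer",onz("top",tc([(40,335),(147,340),(140,435),(38,430)]),.019))
E
```

```text
band [322.6479 253.8028] [215.0568 249.3977] (array([ 0.4328, -0.2568,  0.0263]), np.float64(0.0052886385389866)) [[ 0.4365 -0.2573  0.03  ]] [[ 0.4289 -0.2573  0.027 ]]
bar [[ 0.4333 -0.1799  0.018 ]
 [ 0.4004 -0.1903  0.018 ]
 [ 0.4403 -0.3333  0.018 ]
 [ 0.4715 -0.3259  0.018 ]]
[ 0.4169 -0.1851  0.018 ] [ 0.4559 -0.3296  0.018 ] [ 0.4364 -0.2574  0.018 ] 0.14963665505523338 -15.117489424772689
hole side z18 [[ 0.4566 -0.331   0.018 ]]
[[ 0.6255 -0.1466  0.02  ]
 [ 0.6422 -0.2441  0.02  ]] [[ 0.5638 -0.1576  0.0074]
 [ 0.5794 -0.2521  0.0074]] [[ 0.5146 -0.1671  0.    ]
 [ 0.531  -0.2612  0.    ]]
(array([ 0.6271, -0.1469,  0.018 ]), np.float64(0.0017358394359396944))
(array([ 0.6431, -0.2443,  0.0154]), np.float64(0.00020387137928344303))
(array([ 0.5688, -0.1587,  0.0039]), np.float64(0.006644500224567607))
(array([ 0.5804, -0.2525,  0.0039]), np.float64(0.0006134608542239852))
(array([ 0.5143, -0.1669, -0.0031]), np.float64(0.0008892197820995547))
(array([ 0.5317, -0.2614, -0.0017]), np.float64(0.0007812207573031286))
vblock [ 0.5826 -0.2037] 9.607095202602572 res [[-0.002  -0.0013]
 [-0.0021 -0.0001]
 [ 0.0003 -0.0013]
 [-0.0008  0.0027]
 [ 0.0025 -0.0023]
 [ 0.0021  0.0023]]
iod [[ 0.3773 -0.0789  0.058 ]]
vio [[ 0.4797 -0.3915  0.058 ]]
timer [[ 0.5011  0.0057  0.019 ]
 [ 0.4964 -0.0628  0.019 ]
 [ 0.4369 -0.0579  0.019 ]
 [ 0.4411  0.0069  0.019 ]]
```

```bash
cat >> h.py <<'E'
from scipy.spatial.transform import Rotation as Ro
def go(pos,yaw):
    "shift and turn in tool axes from the present pose to pos, tool down with tool y at yaw deg from world y"
    o=ctrl.get_obs(); w=o["eef_rot"]; R=Ro.from_quat([w[1],w[2],w[3],w[0]])
    p=np.radians(yaw); y=np.array([-np.sin(p),np.cos(p),0]); z=np.array([0,0,-1]); G=Ro.from_matrix(np.c_[np.cross(y,z),y,z])
    return np.round(np.r_[R.inv().apply(np.array(pos)-o["eef_pos"]),(R.inv()*G).as_rotvec()],4).tolist()
E
python3 - <<'E'
from h import *
for p in ((.38,.15,.16),(.393,-.269,.12),(.393,-.269,.012)): print(go(p,15.1))
E
```

```text
[-0.2926, -0.2892, 0.0708, -0.0014, -0.0008, -0.6603]
[-0.4666, -0.6706, 0.1114, -0.0014, -0.0008, -0.6603]
[-0.4666, -0.6704, 0.2194, -0.0014, -0.0008, -0.6603]
```

Careful with the scale: turns go in shares of 90 degrees. That gives: -0.66 rad / 1.5708 = -0.4202.

{"op": "move_tool", "data": {"motion": [[[-0.29,-0.29,0.07,0,0,-0.4202,1],[-0.29,-0.29,0.07,0,0,-0.4202,1],[-0.29,-0.29,0.07,0,0,-0.4202,1],[-0.29,-0.29,0.07,0,0,-0.4202,1],[-0.29,-0.29,0.07,0,0,-0.4202,1],[-0.29,-0.29,0.07,0,0,-0.4202,1],[-0.29,-0.29,0.07,0,0,-0.4202,1],[-0.4666,-0.6706,0.11,0,0,-0.4202,1],[-0.4666,-0.6706,0.11,0,0,-0.4202,1],[-0.4666,-0.6706,0.11,0,0,-0.4202,1]]]}}

```text
time_s: 1.35
eef_pos: [0.3843, -0.0376, 0.1434]
eef_rot: [0.0, -0.131, 0.991, -0.0]
wrist_force: [2.1, -0.2, -0.2]
opening: 1.002
grasp_force: 0.0
```

```bash
python3 -c "
from h import *
print(go((.393,-.269,.12),15.1),go((.393,-.269,.03),15.1))"
```

```text
[0.0518, -0.2257, 0.0234, -0.0003, 0.0006, -0.0003] [0.0519, -0.2256, 0.1134, -0.0003, 0.0006, -0.0003]
```

{"op": "move_tool", "data": {"motion": [[[0.05,-0.22,0.023,0,0,0,1],[0.05,-0.22,0.023,0,0,0,1],[0.05,-0.22,0.023,0,0,0,1],[0.05,-0.22,0.023,0,0,0,1],[0.05,-0.22,0.023,0,0,0,1],[0.05,-0.22,0.023,0,0,0,1],[0.05,-0.22,0.09,0,0,0,1],[0.05,-0.22,0.09,0,0,0,1],[0.05,-0.22,0.09,0,0,0,1]]]}}

```text
time_s: 2.48
eef_pos: [0.3939, -0.2603, 0.0542]
eef_rot: [-0.0, -0.132, 0.991, 0.0]
wrist_force: [0.2, 0.7, 1.0]
opening: 1.001
grasp_force: 0.0
```

```bash
python3 -c "
from h import *
print(go((.393,-.269,.010),15.1))
for n in ('top','side'): cv2.imwrite(f'pics/{n}1.png',ctrl.camera(n))
t=cv2.imread('pics/top1.png')[190:300,250:400];s=cv2.imread('pics/side1.png')[200:310,150:300]
cv2.imwrite('pics/c1.png',np.vstack([cv2.resize(x,(400,293)) for x in (t,s)]))"
```

```text
[0.0032, -0.0081, 0.0442, 0.0003, -0.0001, 0.0011]
```

View pics/c1.png

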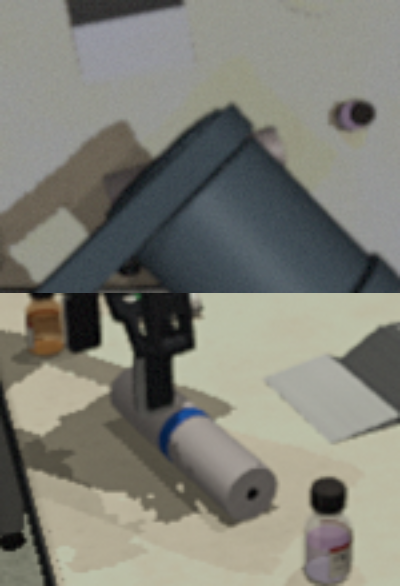

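```bash
python3 -c "
from h import *
e=ctrl.get_obs()['eef_pos'];y=np.array([-.261,.965,0])
for z in(0,.013):print(proj('side',[e+[0,0,z]-.05*y,e+[0,0,z]+.05*y]))
k,d,V=K('side');print('cam',-V[:3,:3].T@V[:3,3])"
```

```text
[[208.97569404 252.14088577]
 [180.2560184  226.17888347]]
[[208.64472546 244.64302131]
 [179.7556396  219.16963466]]
cam [ 0.27649313 -0.95427056  0.4447359 ]
```

The crop shows both finger tips at side pixels of about (207,242) and (181,220), which is 13 mm above the TCP. The bar is undisturbed. I lower the TCP to z = 0, putting the tips at 13 mm.

{"op": "move_tool", "data": {"motion": [[[0.003,-0.008,0.054,0,0,0,1],[0.003,-0.008,0.054,0,0,0,1],[0.003,-0.008,0.054,0,0,0,1]]]}}

```text
time_s: 2.95
eef_pos: [0.3938, -0.2706, 0.0015]
eef_rot: [0.001, -0.131, 0.991, -0.001]
wrist_force: [0.2, -0.8, 0.5]
opening: 1.003
grasp_force: 0.0
```

```bash
python3 -c "
from h import *
c=np.array([.5826,-.2037]);b=np.array([.4364,-.2574])
u=lambda a:np.array([np.cos(np.radians(a)),np.sin(np.radians(a))])
print(go([*(b-.031*u(15.1)),0],15.1))
print(go([*(b+.04*u(15.1)-.029*u(11)),0],11))
print(go([*(b+.04*u(14)+.03*u(9.6)-.029*u(9.6)),0],9.6))
print(u(9.6),ctrl.get_obs()['eef_pos'])
"
```

```text
[-0.0135, 0.0016, 0.0016, -0.0024, 0.0013, -0.0003]
[-0.0556, 0.0037, 0.0016, -0.0023, 0.0013, 0.0712]
[-0.0855, 0.0008, 0.0016, -0.0023, 0.0014, 0.0957]
[0.98599604 0.16676875] [ 0.39382671 -0.2705685   0.00154034]
```

{"op": "move_tool", "data": {"motion": [[[-0.008,0,0,0,0,0,1],[-0.013,0,0,0,0,0,1],[-0.016,0,0,0,0,0,1],[-0.02,0,0,0,0,0,1],[-0.024,0,0,0,0,0,1],[-0.028,0,0,0,0,0,1],[-0.032,0,0,0,0,0,1],[-0.036,0,0,0,0,0,1],[-0.04,0,0,0,0,0,1],[-0.043,0,0,0,0,0,1]]]}}

```text
time_s: 4.2
eef_pos: [0.4346, -0.2584, -0.0005]
eef_rot: [0.0, -0.131, 0.991, -0.0]
wrist_force: [-0.5, -0.1, 0.2]
opening: 0.996
grasp_force: 0.3
```

```bash
python3 -c "
from h import *
for n in ('top','side'): cv2.imwrite(f'pics/{n}2.png',ctrl.camera(n))
t=cv2.imread('pics/top2.png')[150:300,250:400];s=cv2.imread('pics/side2.png')[180:310,150:340]
cv2.imwrite('pics/c2.png',np.vstack([cv2.resize(x,(400,290)) for x in (t,s)]))
c,_=blob(masks(cv2.imread('pics/side2.png'))[0],(235,248),40);print(c,onz('side',[c],.027))"
```

```text
[225.21428571 250.42857143] [[ 0.44376731 -0.26569775  0.027     ]]
```

View pics/c2.png

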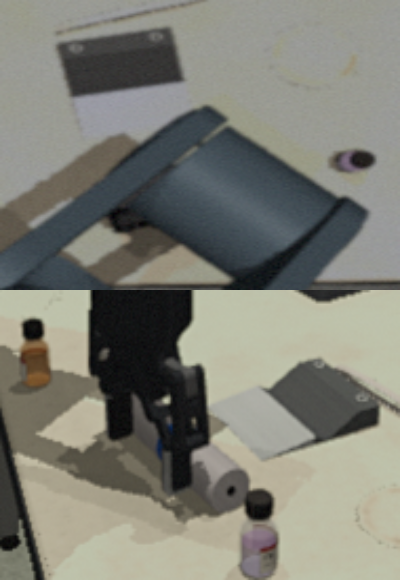

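The crop shows both fingers behind the bar, the bar's end hole at side pixel (260,270), and the bottles untouched. I turn the tool gradually as I push.

```bash
python3 -c "
from h import *
print(onz('side',[(259.7,269.7)],.018))
c=np.array([.5826,-.2037]);R=np.array([[.986,-.1668],[.1668,.986]])
for bx,by,a in((-.085,-.024,11.5),(-.06,-.023,9.6),(-.03,-.023,9.6),(-.006,-.023,9.6)):print(bx,go([*(c+R@[bx-.029,by]),0],a))
"
```

```text
[[ 0.48362031 -0.32491836  0.018     ]]
-0.085 [-0.0414, 0.0013, -0.0005, -0.0002, 0.0002, 0.0627]
-0.06 [-0.0663, -0.0, -0.0004, -0.0002, 0.0002, 0.0959]
-0.03 [-0.0962, -0.0029, -0.0004, -0.0002, 0.0002, 0.0959]
-0.006 [-0.1201, -0.0052, -0.0004, -0.0002, 0.0002, 0.0959]
```

In the tool's units: 0.05 rad / 1.5708 = 0.0318.

{"op": "move_tool", "data": {"motion": [[[-0.004,0,0,0,0,0.0038,1],[-0.008,0,0,0,0,0.0076,1],[-0.012,0,0,0,0,0.0127,1],[-0.017,0,0,0,0,0.0191,1],[-0.022,0,0,0,0,0.0255,1],[-0.027,0,0,0,0,0.0318,1],[-0.032,0,0,0,0,0.0382,1],[-0.037,0,0,0,0,0.0446,1],[-0.042,0,0,0,0,0.0509,1],[-0.046,0,0,0,0,0.0573,1]]]}}

```text
time_s: 5.55
eef_pos: [0.4791, -0.2464, -0.0005]
eef_rot: [0.0, -0.086, 0.996, -0.0]
wrist_force: [-0.6, -0.1, 1.0]
opening: 0.998
grasp_force: 0.1
```

```bash
python3 -c "
from h import *
S=ctrl.camera('side');cv2.imwrite('pics/side3.png',S)
cv2.imwrite('pics/c3.png',cv2.resize(S[180:310,150:350],(800,520)))
c=np.array([.5826,-.2037]);R=np.array([[.986,-.1668],[.1668,.986]])
for bx,by,a in((-.06,-.023,9.6),(-.03,-.023,9.6),(-.006,-.023,9.6)):print(bx,go([*(c+R@[bx-.029,by]),0],a))
"
```

```text
-0.06 [-0.0199, 0.0018, -0.0004, -0.0003, 0.0004, 0.0047]
-0.03 [-0.0499, 0.0017, -0.0004, -0.0003, 0.0004, 0.0047]
-0.006 [-0.0739, 0.0015, -0.0004, -0.0003, 0.0004, 0.0047]
```

View pics/c3.png

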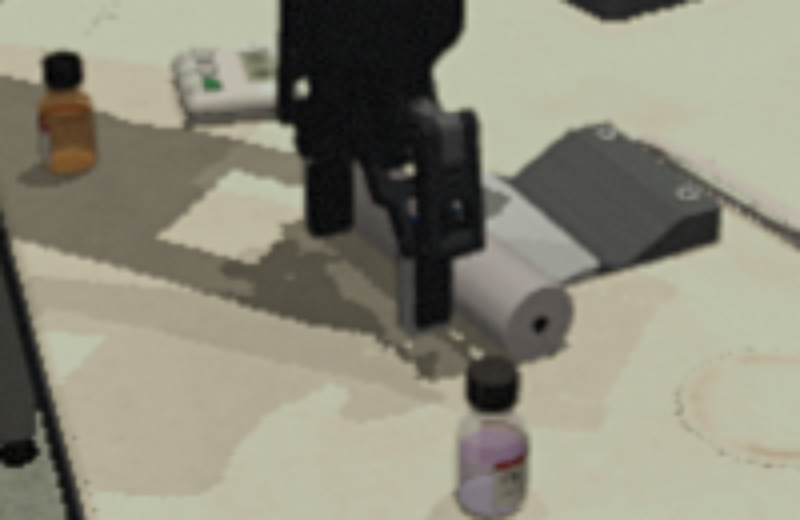

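The bar lies square at the ramp foot, with its end hole at crop (540,323), which is side pixel (285,261). I push on up the ramp.

In the tool's units: 0.005 rad / 1.5708 = 0.0032.

{"op": "move_tool", "data": {"motion": [[[-0.004,0,0,0,0,0.0032,1],[-0.008,0,0,0,0,0.0032,1],[-0.012,0,0,0,0,0.0032,1],[-0.016,0,0,0,0,0.0032,1],[-0.02,0,0,0,0,0.0032,1],[-0.024,0,0,0,0,0.0032,1],[-0.028,0,0,0,0,0.0032,1],[-0.032,0,0,0,0,0.0032,1],[-0.036,0,0,0,0,0.0032,1],[-0.04,0,0,0,0,0.0032,1]]]}}

```text
time_s: 6.85
eef_pos: [0.5184, -0.2396, -0.0005]
eef_rot: [0.0, -0.084, 0.996, -0.0]
wrist_force: [-2.3, -0.5, 0.6]
opening: 1.001
grasp_force: 1.0
```

{"op": "move_tool", "data": {"motion": [[[-0.004,0,-0.002,0,0,0,1],[-0.008,0,-0.003,0,0,0,1],[-0.012,0,-0.003,0,0,0,1],[-0.016,0,-0.003,0,0,0,1],[-0.02,0,-0.003,0,0,0,1],[-0.024,0,-0.003,0,0,0,1],[-0.028,0,-0.003,0,0,0,1],[-0.031,0,-0.003,0,0,0,1],[-0.034,0,-0.003,0,0,0,1],[-0.034,0,-0.003,0,0,0,1]]]}}

```text
time_s: 8.1
eef_pos: [0.5519, -0.2339, 0.0025]
eef_rot: [0.0, -0.084, 0.996, -0.0]
wrist_force: [-0.2, 0.3, 0.1]
opening: 1.001
grasp_force: 0.0
```

```bash
python3 -c "
from h import *
S=ctrl.camera('side');cv2.imwrite('pics/side4.png',S)
cv2.imwrite('pics/c4.png',cv2.resize(S[180:310,170:370],(800,520)))
c=np.array([.5826,-.2037]);R=np.array([[.986,-.1668],[.1668,.986]])
for bx,by,a in((-.012,-.023,9.6),(-.006,-.023,9.6)):print(bx,go([*(c+R@[bx-.029,by]),0],a))
"
```

```text
-0.012 [0.0056, 0.0016, 0.0025, -0.0, 0.0001, 0.0008]
-0.006 [-0.0004, 0.0016, 0.0025, -0.0, 0.0001, 0.0008]
```

View pics/c4.png

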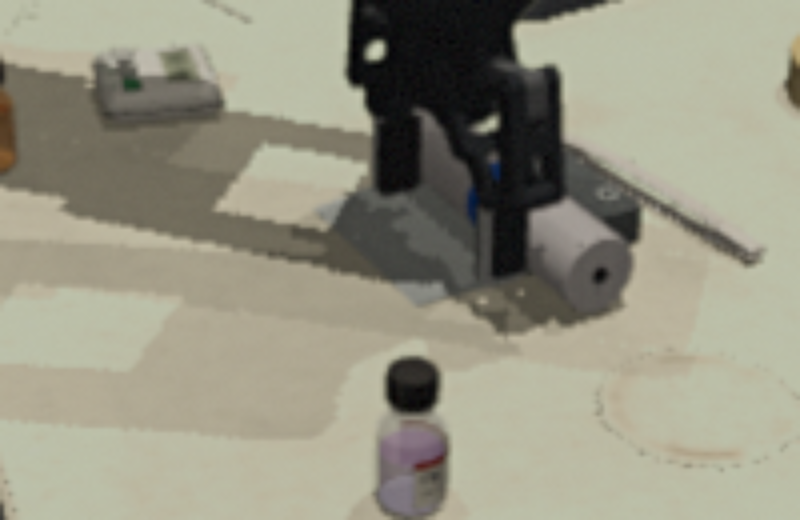

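The bar has dropped into the groove with its end hole at crop (600,274), side pixel (320,248). I back off, lift, and measure the bar's position.

{"op": "move_tool", "data": {"motion": [[[0.015,0,0,0,0,0,1],[0.04,0,0,0,0,0,1],[0.05,0,-0.05,0,0,0,0.5],[0.05,0,-0.11,0,0,0,0.0],[0.05,-0.05,-0.13,0,0,0,0],[0.05,-0.11,-0.13,0,0,0,0],[0.05,-0.17,-0.13,0,0,0,0],[0.05,-0.19,-0.13,0,0,0,0],[0.05,-0.19,-0.13,0,0,0,0]]]}}

```text
time_s: 9.28
eef_pos: [0.5327, -0.431, 0.1318]
eef_rot: [-0.0, -0.083, 0.997, 0.0]
wrist_force: [0.0, 0.6, -0.4]
opening: 0.001
grasp_force: 0.0
```

```bash
cat > m.py <<'E'
from h import *
import sys
np.set_printoptions(precision=4,suppress=True)
k=sys.argv[1]; T=ctrl.camera('top');S=ctrl.camera('side');cv2.imwrite(f'pics/top{k}.png',T);cv2.imwrite(f'pics/side{k}.png',S)
c=np.array([.5826,-.2037]);R=np.array([[.986,-.1668],[.1668,.986]])
for n,I,z in(("top",T,.0385),("side",S,.031)):
    try:
        p,m=blob(masks(I)[0],proj(n,[*(c+R@[0,-.015]),.035])[0],25); P=onz(n,[p],z)[0]; print(n,p,m.sum(),P,"block frame",R.T@(P[:2]-c))
    except Exception as e: print(n,e)
cv2.imwrite(f'pics/c{k}.png',np.vstack([cv2.resize(x,(600,300)) for x in (T[140:250,230:450],S[185:295,210:430])]))
E
python3 m.py 5
```

```text
top [305.8732 188.0282] 71 [ 0.5829 -0.2244  0.0385] block frame [-0.0032 -0.0204]
side [291.7273 225.8182] 77 [ 0.5759 -0.2259  0.031 ] block frame [-0.0103 -0.0207]
```

View pics/c5.png

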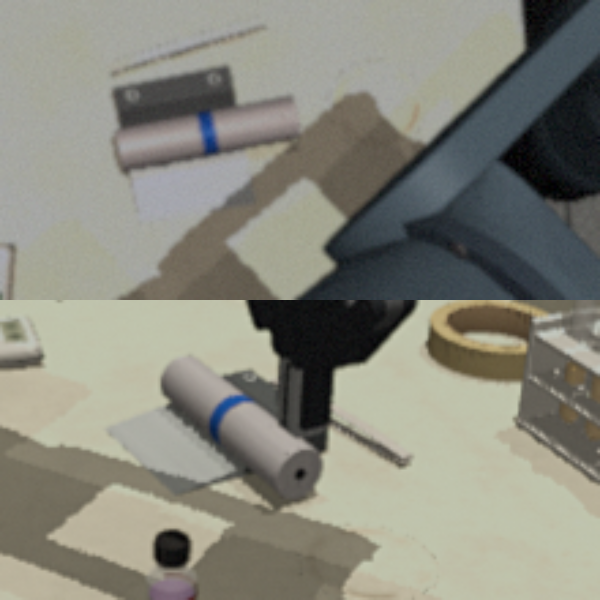

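The bar lies in the groove and is square to it. The band is at top crop (208,133), which puts the bar at block y ≈ -20.5 mm, and the bystanders are in place. I go to the -y end with the fingers shut.

```bash
python3 -c "
from h import *
c=np.array([.5826,-.2037]);R=np.array([[.986,-.1668],[.1668,.986]])
for y,z in((-.135,.012),(-.0895,.012)):print(go([*(c+R@[-.003,y]),z],9.6))
# cross-check block centre from dark flat's far corners (crop) and bar ends at axis height
f=lambda p:np.array(p)/(600/220)+[230,140]-.3
F=onz('top',f([(113,88),(228,67)]),.02).mean(0)[:2];B=onz('top',f([(118,150),(298,117)]),.0218).mean(0)[:2]
print(R.T@(F-c),R.T@(B-c))
S=lambda p:np.array(p)/(600/220)+[210,185]-.3
print('hole',R.T@(onz('side',S([(299,174)]),.0218)[0,:2]-c))"
```

```text
[-0.0833, 0.0783, 0.1199, 0.0017, -0.0008, 0.0004]
[-0.0833, 0.1238, 0.12, 0.0017, -0.0008, 0.0004]
[0.05167136 0.00020633] [-0.0017285  -0.02127041]
hole [-0.00192069 -0.09744015]
```

{"op": "move_tool", "data": {"motion": [[[-0.04,0.03,0.02,0,0,0,0],[-0.083,0.078,0.03,0,0,0,0],[-0.083,0.078,0.06,0,0,0,0],[-0.083,0.078,0.118,0,0,0,0],[-0.083,0.078,0.118,0,0,0,0],[-0.083,0.084,0.118,0,0,0,0],[-0.083,0.09,0.118,0,0,0,0],[-0.083,0.095,0.118,0,0,0,0],[-0.083,0.1,0.118,0,0,0,0],[-0.083,0.1,0.118,0,0,0,0]]]}}

```text
time_s: 10.62
eef_pos: [0.5993, -0.3167, 0.0149]
eef_rot: [0.0, -0.084, 0.996, -0.0]
wrist_force: [-0.2, -0.3, -0.1]
opening: 0.001
grasp_force: 0.0
```

```bash
python3 m.py 6; python3 -c "
from h import *
c=np.array([.5826,-.2037]);R=np.array([[.986,-.1668],[.1668,.986]]);print(R.T@(ctrl.get_obs()['eef_pos'][:2]-c))"
```

```text
top min() iterable argument is empty
side [291.9744 225.7436] 78 [ 0.5764 -0.2257  0.031 ] block frame [-0.0098 -0.0207]
[-0.00249099 -0.11469712]
```

View pics/c6.png

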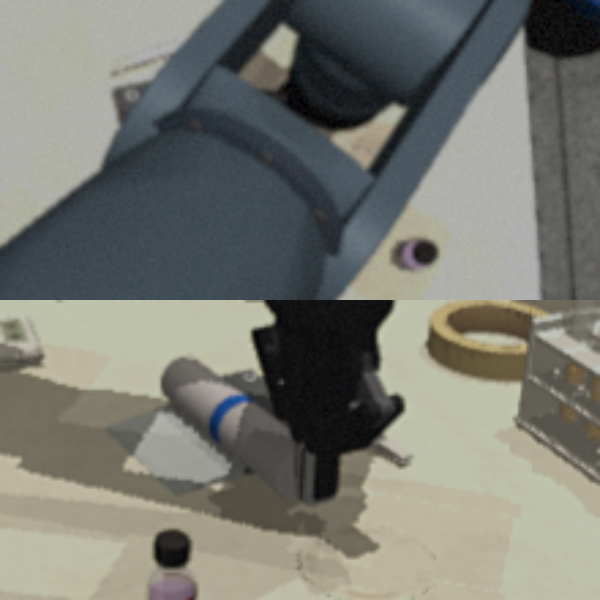

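The shut fingers stand right at the bar's end (side crop (315,475)), and the band is visible at side pixel (292,226) for feedback. I nudge slowly.

{"op": "move_tool", "data": {"motion": [[[0,0.002,0,0,0,0,0],[0,0.004,0,0,0,0,0],[0,0.006,0,0,0,0,0],[0,0.008,0,0,0,0,0],[0,0.01,0,0,0,0,0],[0,0.012,0,0,0,0,0],[0,0.014,0,0,0,0,0],[0,0.015,0,0,0,0,0],[0,0.015,0,0,0,0,0]]]}}

```text
time_s: 11.85
eef_pos: [0.5967, -0.3021, 0.0145]
eef_rot: [-0.0, -0.084, 0.996, 0.0]
wrist_force: [-0.0, -1.4, -0.9]
opening: 0.002
grasp_force: 0.4
```

```bash
python3 m.py 7
```

```text
top min() iterable argument is empty
side [289.2821 223.2308] 78 [ 0.5753 -0.2152  0.031 ] block frame [-0.0091 -0.0101]
```

{"op": "move_tool", "data": {"motion": [[[0,0.002,0,0,0,0,0],[0,0.004,0,0,0,0,0],[0,0.006,0,0,0,0,0],[0,0.008,0,0,0,0,0],[0,0.0095,0,0,0,0,0],[0,0.0105,0,0,0,0,0],[0,0.0105,0,0,0,0,0]]]}}

```text
time_s: 12.82
eef_pos: [0.5949, -0.2918, 0.0145]
eef_rot: [-0.0, -0.084, 0.996, 0.0]
wrist_force: [0.5, -0.3, 0.2]
opening: -0.002
grasp_force: 0.6
```

{"op": "move_tool", "data": {"motion": [[[0,-0.01,0,0,0,0,0],[0,-0.04,0,0,0,0,0],[0,-0.06,-0.05,0,0,0,0],[0,-0.08,-0.11,0,0,0,0],[0.05,-0.12,-0.12,0,0,0,0],[0.08,-0.17,-0.12,0,0,0,0],[0.08,-0.2,-0.12,0,0,0,0],[0.08,-0.2,-0.12,0,0,0,0]]]}}

```text
time_s: 13.82
eef_pos: [0.5484, -0.5055, 0.1343]
eef_rot: [0.0, -0.082, 0.997, -0.0]
wrist_force: [-0.5, -0.2, 0.1]
opening: 0.003
grasp_force: 0.0
```

```bash
python3 m.py 8
```

```text
top [296.942  189.7826] 69 [ 0.5795 -0.2044  0.0385] block frame [-0.0032 -0.0002]
side [286.2027 221.    ] 74 [ 0.5731 -0.2053  0.031 ] block frame [-0.0096  0.    ]
```

View pics/c8.png

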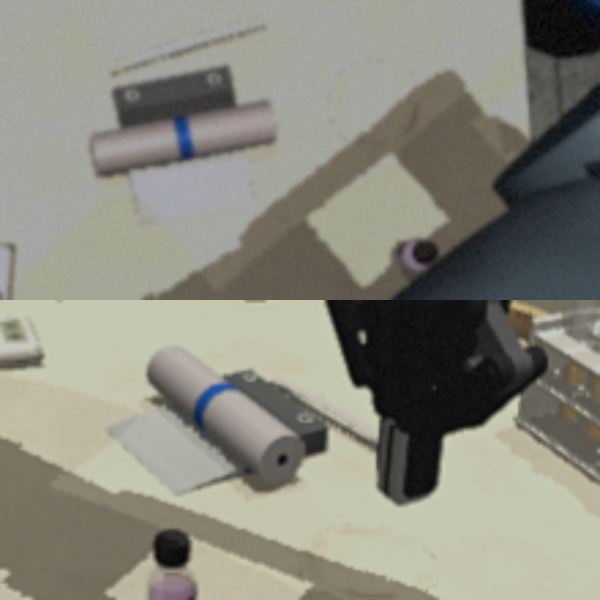

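The bar lies in the groove with its ends at top crop (93,153) and (276,120). Both views put it within about 2 mm of centre, it is not touched by the robot, and the bystanders are in place.

```bash
python3 -c "
from bench import ctrl
print(ctrl.hand_in())"
```

```text
the job is handed in; nothing more can be done
None
```

The bar is rolled into the V-block groove and centred to within about 2 mm as measured from both cameras; the bystanders look untouched, and I handed in just after 13.8 s on the robot clock (no verdict was returned).

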